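# Turn the stripped-down fixings round for reassembly

### The arm

A 6-joint arm with a two-finger parallel gripper is mounted at the origin on the work surface; the furniture and walls round the work are solid. World frame = base frame: x ahead of the robot, y to its left, z up, the work surface at z = 0. Lengths are in m, angles in rad, forces in N, time in s.
With the tool pointing down it reaches from about 0.3 to 0.775 m from the base axis. Payload 14.6 kg.
Tool frame: the origin (TCP) lies on the centre line of the jaws, within the pads' length; the fingertips stand 17 mm ahead of it and the grasp point (between the pads) lies 2 mm behind it (tip_extent is the distance from the TCP to the fingertips, in m); z points along the fingers, y is the line along which they close (so a half turn about z gives the same grasp; the last joint's range is limited). The gripper opens to 94 mm and grips with 3 to 60 N. Pads are 16 mm wide; open, the fingers measure 119 mm over their backs; the gripper's body (75 mm by 177 mm) begins 78 mm behind the grasp point.
Start: joints at [1.103, 0.3, 1.521, -0, 1.321, -0.067], TCP at [0.215, 0.506, 0.222] pointing down, gripper open.
Joint ranges: [-3.03, 3.03], [-0.79, 2.21], [0.23, 2.52], [-1.04, 4.18], [0, 3.07], [-2.55, 2.55]. Speed limits (rad/s): [2.22, 2.22, 2.57, 3.14, 3.14, 3.14].

### API

Orientations are given as a 3x3 rotation matrix whose columns are the frame's x, y, z axes.
In Python, from bench import observe, capture, sign_off, masks_of, pinpoint, tip_extent gives the robot as it stands. The module is installed in compiled form; this text tells all that it offers.
- The arm moves only by the tool carry_out, never from a script. Its argument "increments" is a list that holds one entry, the list of rows, each a list of 5 numbers: the opening, from 0 (shut) to 1 (fully open), then the shift along the world's x, y, z in m, then the turn about the world's z in rad. In form: [[[grip, tx, ty, tz, turn], ...]]. A call has 1 to 5 rows; each row shifts and turns the commanded pose from where the row before left it; what a row does not reach is not made up. A row lasts 1/8 s, in which the tool goes at most 62.5 mm and 10.7 degrees, less where a joint would pass 70% of its speed; a pose out of reach is approached as far as the arm can. A call with a gripper value outside its range is refused whole. The fingers move at their own pace and stop on an object; "squeeze" is the grip in N (left out, the last holds). Time passes only in rows, so rows that do not move let the fingers close. It gives the time, the measured TCP pose, the force, the opening and the grip force at its end, in the units of the state.
- observe(): the state, without advancing time (a new reading comes with each control period).
- capture(name): name is "scene" or "top"; returns a dict with "frame" (384x512x3 uint8, blue, green, red), "camera_matrix" (3x3 intrinsics, pixels), "R" (3x3) and "t" (3): a world point X has camera coordinates R X + t. Camera axes: x right, y down, z forward; pixel columns grow to the right and rows downward; lengths in m; the calibration is good to about 2 mm. A picture is of the moment at which its call begins. There is no depth.
- sign_off(): hands the job in; it is judged then, once.
Trained networks look in the newest picture that a camera, given by its name, has taken for a name from the list of things; names that differ only in an ending like _2 or _b are one class to them, and where a whole thing is asked for, a point or a joint stands for the part that bears it (a point fixed in the world has none). Each returns a list of dicts, best first, with "conf" (0 to 1); they miss things now and then, are a little off and sometimes report something else, mostly with a low value. They report only what shows in the picture. A call takes as long as a camera call.
- masks_of(camera, label): "region" (384x512 bool, what is visible of it).
- pinpoint(camera, label): "xyz" ([x, y, z] in m, in the coordinates of the camera as it stood for that picture, good to about 4 mm: a listed point, or the origin of a listed thing).
The state is a dict: "time": time; "joint_pos": joint angles; "dq": joint speeds; "joint_efforts": joint torques, N m; "ee_pos": TCP position; "ee_rot": TCP orientation; "contact_force": force on the tool from outside, world axes, zero at the start; "ft_torque": the same for the moment, N m; "opening": finger opening in m; "finger_force": force on a finger pad.
Only numpy, scipy, OpenCV 4.12 (cv2) and the standard library are available. Lean on these libraries where they do the work, as an engineer would, in place of code of your own. Each camera call takes 0.05 s, during which the arm holds its last target. There are 200 camera calls.

### The job

The four fixings on the strip-down rack lie in the order in which they came off the machine, the first one off nearest that rack's steel post. Move them to the build rack in reverse order, so that the last one off (farthest from the strip-down rack's post) comes into the bay nearest the build rack's post, and so on to the first one off in the bay farthest from it. Put each in the middle of its own bay, sitting flat on the board the way up it was before (bush, nut and rivet upright, the bolt on its side).

Things in the scene. Friction and masses are not known exactly. Their poses are not given: they have to be found in the camera images.
- strip_rack: strip-down rack: wooden board on which the four parts stand at the start, each on a bare steel pad. Board 60 (x) x 296 x 12 mm, fixed on a 3 mm mat. Origin: its underside (z = 3 mm) below the row's middle; y runs along the row to an upright steel post (12 mm dia, 25 mm above the board) at y = +148. Four places at x = 0, y = +99, +33, -33, -99 mm.
- build_rack: build rack: wooden board with four empty bays, 62 mm clear along the row, open across it, between thin dividers 10 mm high. Board 60 (x) x 296 x 12 mm, fixed on a 3 mm mat. Origin: its underside (z = 3 mm) below the row's middle; y runs along the row to an upright steel post (12 mm dia, 25 mm above the board) at y = +148. Four places at x = 0, y = +99, +33, -33, -99 mm.
- bush: dark steel flanged bush standing on its flange, origin at the centre of its underside, z up; flange 42 mm dia and 10 mm high, above it a neck of 30 mm dia to a height of 30 mm (grip the neck); 0.12 kg
- flange_nut: dark steel flange nut lying flat on its flange, origin at the centre of its underside, z up; flange 31 mm dia and 3 mm high, above it a hexagon 22 mm across its flats to a height of 15 mm; two of the flats face its own +x and -x; 0.045 kg
- rivet: copper rivet standing on its head, shank up, origin at the centre of its underside, z up; head 22 mm dia and 11 mm high, above it a shank of 10 mm dia to a height of 41 mm; 0.02 kg
- bolt: dark steel hex bolt lying on its side, roughly along the row, 44 mm long along its own y; origin at mid-length on its underside, z up. Head 25 mm wide (x), 22 mm high, from y = +11 to +22 mm; shank 14 mm thick from y = -22 to +11 mm, axis 9 mm above the underside (grip across it, along x, near y = 0 to +5 mm); 0.09 kg
- bush_seat: round steel pad, 52 mm dia, 5 mm thick, fixed on the strip-down rack, under the bush at the start, so that it keeps the bush's place in the row when the bush is gone; origin at the centre of its underside, on the board; which place along the row it has varies.
- flange_nut_seat: hexagonal steel pad, 48 mm across, 5 mm thick, fixed on the strip-down rack, under the flange nut at the start, so that it keeps the flange nut's place in the row when the flange nut is gone; origin at the centre of its underside, on the board; which place along the row it has varies.
- rivet_seat: square steel pad, 40 x 40 mm, 5 mm thick, fixed on the strip-down rack, under the rivet at the start, so that it keeps the rivet's place in the row when the rivet is gone; origin at the centre of its underside, on the board; which place along the row it has varies.
- bolt_seat: oblong steel pad, 26 mm (x) by 58 mm (y, along the row), 5 mm thick, fixed on the strip-down rack, under the bolt at the start, so that it keeps the bolt's place in the row when the bolt is gone; origin at the centre of its underside, on the board; which place along the row it has varies.

How it is judged:
By the outcome, as a careful person would: the job done as asked, in the order asked, and still so for the second after the job is handed in, with the robot touching nothing.
It also fails if it takes over 88 s, if anything falls off the work surface, if the arm or the gripper's body presses on something with over 40 N, if the wrist force passes 120 N, or if a joint passes its speed limit or range.

## Working session

There is one attempt and no reset: what is moved stays moved. The work goes in short steps, Python scripts to look and compute and a tool call to move; the robot and the scene stay as the last step left them, time stands still between calls to the robot, and variables do not carry over. Pictures are saved under pics/ and viewed, at most 14 in all, crops included, and the job is handed in when it is done.

Besides the shell and the picture viewer there is one more tool, called as name([rows], argument=value, ...), one row to a line, values as JSON. carry_out: Moves the arm, as the interface text tells. Its arguments: {"type":"object","properties":{"increments":{"type":"array"},"squeeze":{"type":"number"}},"required":["increments"]}

```bash
mkdir -p pics; cat > h.py <<'E'
import numpy as np, cv2
from bench import *
np.set_printoptions(precision=4,suppress=True)
def w(c,p): return c["R"].T@(np.array(p)-c["t"])
def px2w(c,uv,z):
    r=c["R"].T@np.linalg.inv(c["camera_matrix"])@np.array([uv[0],uv[1],1.]); o=-c["R"].T@c["t"]
    return o+r*(z-o[2])/r[2]
def proj(c,X):
    p=c["camera_matrix"]@(c["R"]@np.array(X)+c["t"]); return p[:2]/p[2]
E
python3 - <<'E'
from h import *
s=observe(); print(s["time"],s["ee_pos"],s["ee_rot"],s["opening"],tip_extent)
for n in ("scene","top"):
    c=capture(n); cv2.imwrite(f"pics/{n}0.png",c["frame"]); print(n,-c["R"].T@c["t"])
    for l in "strip_rack build_rack bush flange_nut rivet bolt bush_seat flange_nut_seat rivet_seat bolt_seat".split():
        for d in pinpoint(n,l)[:2]: print(l,round(d["conf"],2),w(c,d["xyz"]),proj(c,w(c,d["xyz"])))
print(observe()["time"])
E
```

```text
0.0 [0.2145 0.5062 0.2219] [[-0.9207  0.3902 -0.0006]
 [ 0.3902  0.9207 -0.001 ]
 [ 0.0001 -0.0012 -1.    ]] 0.0940189535944389 0.017
scene [-0.0143 -0.3768  0.6703]
strip_rack 0.77 [ 0.5547 -0.1481  0.0102] [281.8894 185.845 ]
build_rack 0.59 [ 0.4545 -0.0887  0.0054] [242.7697 205.807 ]
bush 0.56 [ 0.5067 -0.239   0.0237] [308.6011 207.9943]
flange_nut 0.65 [ 0.6024 -0.0643  0.0221] [261.1767 160.9132]
rivet 0.52 [ 0.5384 -0.1754  0.0222] [289.382  190.5367]
bolt 0.45 [ 0.5692 -0.1194  0.0228] [274.341  175.1866]
bolt 0.29 [ 0.5529 -0.1472  0.0084] [281.2512 186.6639]
bush_seat 0.53 [ 0.513  -0.2373  0.0152] [308.5678 208.182 ]
flange_nut_seat 0.61 [ 0.6016 -0.0588  0.017 ] [259.2308 161.8584]
rivet_seat 0.48 [ 0.5387 -0.1799  0.017 ] [290.9667 192.4492]
bolt_seat 0.66 [ 0.5696 -0.1232  0.0166] [275.6918 177.2316]
top [ 0.3176 -0.0731  0.884 ]
strip_rack 0.88 [ 0.549  -0.1494  0.0069] [279.1385 163.4714]
build_rack 0.95 [ 0.4554 -0.0884  0.0025] [257.7938 209.3157]
bush 0.74 [ 0.5094 -0.2362  0.0208] [322.0715 173.7054]
flange_nut 0.52 [ 0.5989 -0.0632  0.0189] [237.0449 145.7575]
rivet 0.45 [ 0.5425 -0.1763  0.0256] [292.3496 162.304 ]
bolt 0.52 [ 0.5712 -0.1214  0.0238] [265.164  153.4207]
bush_seat 0.61 [ 0.5093 -0.2375  0.0163] [322.3478 174.1562]
flange_nut_seat 0.62 [ 0.5987 -0.0652  0.0144] [238.0533 146.3343]
flange_nut_seat 0.62 [ 0.5418 -0.1762  0.0158] [291.9844 163.8347]
rivet_seat 0.76 [ 0.5372 -0.182   0.0171] [295.0085 165.2917]
bolt_seat 0.71 [ 0.5657 -0.1184  0.0123] [264.1257 157.517 ]
1.1
```

View pics/scene0.png

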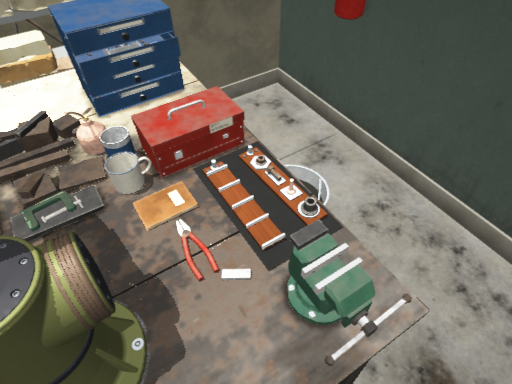

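View pics/top0.png

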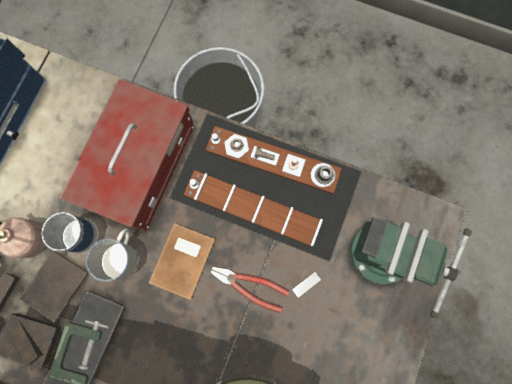

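The scene shows both posts at the left end. Going from the post, the strip row is nut (237,146), bolt (265,155), rivet (293,164), bush (322,174), and the build post is at (193,183). Next I'll refine the rack frames and part yaws with an enlarged overlay.

```bash
python3 - <<'E'
from h import *
c=capture("top")
est={}
for l in ("strip_rack","build_rack"):
    m=masks_of("top",l)[0]["region"]; 
    pts=cv2.findContours(m.astype(np.uint8),0,2)[0]; pts=max(pts,key=cv2.contourArea).reshape(-1,2)
    W=np.array([px2w(c,p,.015)[:2] for p in pts]).astype(np.float32)
    print(l,m.sum(),cv2.minAreaRect(W))
for l in ("bolt","flange_nut","rivet","bush"):
    m=masks_of("top",l)
    if not m: continue
    y,x=np.nonzero(m[0]["region"]); print(l,m[0]["conf"],len(x),px2w(c,(x.mean(),y.mean()),.03))
yaw=np.deg2rad(62.6); 
f=c["frame"]; x0,y0,S=170,105,4
big=cv2.resize(f[y0:y0+150,x0:x0+200],None,fx=S,fy=S,interpolation=cv2.INTER_CUBIC)
for o,col in (((.5545,-.1500),(0,255,0)),((.4550,-.0885),(255,255,0))):
    ex=np.array([np.sin(yaw),-np.cos(yaw)]); ey=np.array([np.cos(yaw),np.sin(yaw)])
    P=lambda a,b,z:tuple(int(v) for v in (proj(c,[*(np.array(o)+a*ex+b*ey),z])-[x0,y0]+.5)*S)
    q=np.array([P(a,b,.015) for a,b in ((-.03,-.148),(.03,-.148),(.03,.148),(-.03,.148))]); cv2.polylines(big,[q],True,col,1)
    for b in (.099,.033,-.033,-.099): cv2.drawMarker(big,P(0,b,.015 if o[0]<.5 else .02),col,0,8,1)
cv2.imwrite("pics/ov1.png",big)
c=capture("scene"); f=c["frame"]
cv2.imwrite("pics/sc1.png",cv2.resize(f[80:260,100:340],None,fx=3.3,fy=3.3,interpolation=cv2.INTER_CUBIC))
E
```

```text
strip_rack 2079 ((0.5593572854995728, -0.1354915201663971), (0.29535412788391113, 0.0622645728290081), 62.44875717163086)
build_rack 3931 ((0.4603213667869568, -0.0754370391368866), (0.29696419835090637, 0.06278195977210999), 59.91542434692383)
bolt 0.56 4032 [ 0.4565 -0.0769  0.03  ]
bush 0.78 255 [ 0.5061 -0.2366  0.03  ]
```

View pics/ov1.png

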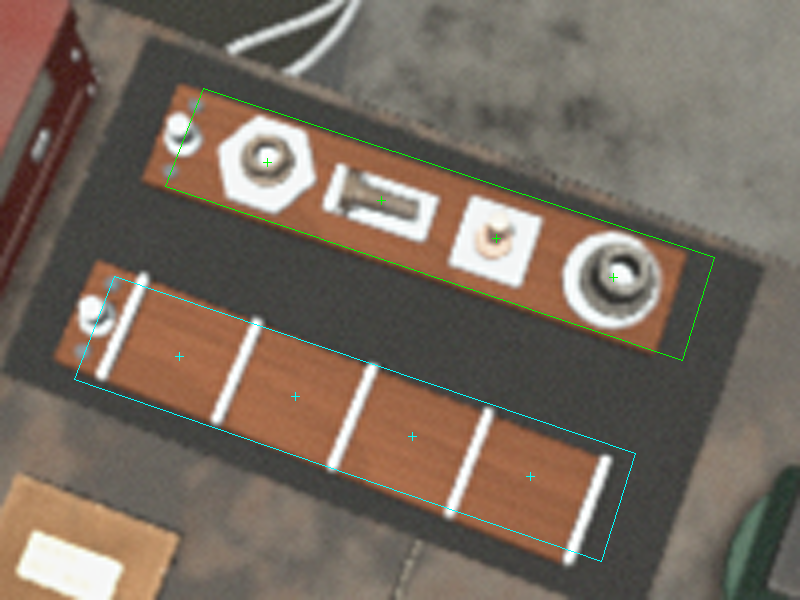

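View pics/sc1.png

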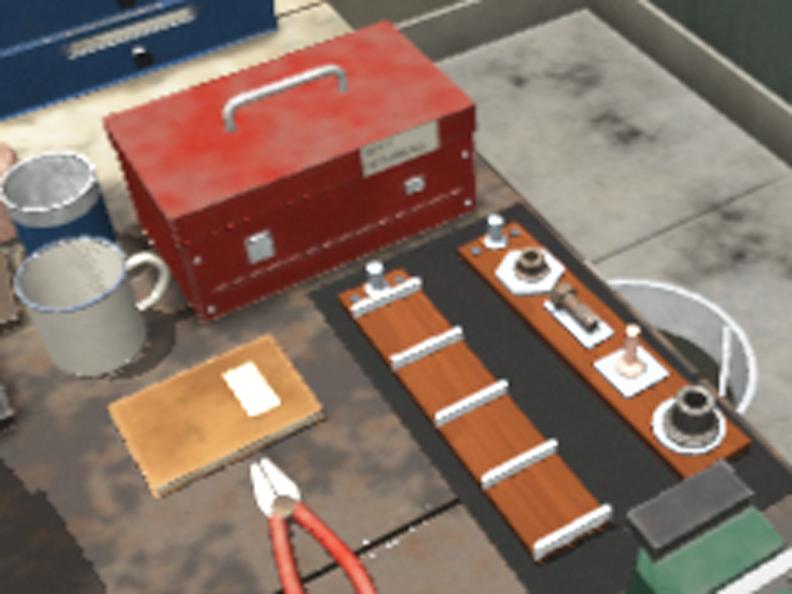

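The build rack is turned about 60°, a little off the cyan overlay. The dividers are clearly visible in the crop, from (123,327) to (587,510). I'll fit the bays from them and check the obstacle heights.

```bash
python3 - <<'E'
from h import *
c=capture("top"); g=capture("scene")
full=lambda p:(np.array(p)/4-.5+[170,105])
D=np.array([px2w(c,full(p),.025)[:2] for p in ((123,327),(237,372),(352,417),(469,462),(587,510))]); print("div",D,np.linalg.norm(np.diff(D,axis=0),axis=1))
k=np.array([132,66,0,-66,-132])/1000; A=np.c_[np.ones(5),k]; s=np.linalg.lstsq(A,D,rcond=None)[0]; yb=np.arctan2(s[1,1],s[1,0]); print("build o",s[0],"yaw",np.rad2deg(yb),np.linalg.norm(s[1]))
e=s[1]/np.linalg.norm(s[1])
for b in (.099,.033,-.033,-.099): print(b,s[0]+b*e)
S=np.array([px2w(c,full(p),.02)[:2] for p in ((266,165),(380,203),(496,241),(613,279))]); print("seats",S,np.linalg.norm(np.diff(S,axis=0),axis=1),np.rad2deg(np.arctan2(*(S[0]-S[3])[::-1])))
# bolt axis: head end & shank end at axis height
b1=px2w(c,full((342,188)),.031);b2=px2w(c,full((418,210)),.029); print("bolt",b1,b2,np.linalg.norm(b1-b2),np.rad2deg(np.arctan2(*(b1-b2)[:2][::-1])))
# same on scene camera, seats and dividers
sf=lambda p:np.array(p)/3.3-.5+[100,80]
print("sc seats",[px2w(g,sf(p),.02)[:2] for p in ((530,271),(578,322),(631,370),(689,425))])
print("sc div",[px2w(g,sf(p),.025)[:2] for p in ((387,298),(427,348),(472,402),(519,464),(573,532))])
# toolbox
for bot,top in (((475,208),(476,105)),((207,318),(172,222))):
    B=px2w(g,sf(bot),0)[:2]; z=min(np.arange(0,.3,.002),key=lambda z:np.linalg.norm(proj(g,[*B,z])-sf(top))); print("box",B,z,proj(c,[*B,z]))
for z in (.05,.08,.11,.14,.17): 
    X=px2w(g,sf((628,515)),z); print("vise",X,proj(c,X))
for n,(x,y) in {"nut":(236,146),"bolt":(265,155)}.items():pass
f=c["frame"]; r=np.hstack([cv2.resize(f[y-15:y+15,x-20:x+20],None,fx=10,fy=10,interpolation=cv2.INTER_CUBIC) for x,y in ((236,145),(265,155))])
h=np.hstack([cv2.resize(g["frame"][y-11:y+11,x-20:x+20],(400,220),interpolation=cv2.INTER_CUBIC) for x,y in ((261,161),(275,176))])
cv2.imwrite("pics/z1.png",np.vstack([r,h]))
E
```

```text
div [[ 0.5188  0.0264]
 [ 0.4858 -0.0306]
 [ 0.4532 -0.0875]
 [ 0.4207 -0.1448]
 [ 0.3871 -0.2017]] [0.0659 0.0656 0.0658 0.0661]
build o [ 0.4531 -0.0876] yaw 60.05884327092327 0.9973262669718641
0.099 [ 0.5025 -0.0018]
0.033 [ 0.4696 -0.059 ]
-0.033 [ 0.4366 -0.1162]
-0.099 [ 0.4037 -0.1734]
seats [[ 0.5988 -0.0609]
 [ 0.5684 -0.1195]
 [ 0.5382 -0.1786]
 [ 0.5082 -0.2376]] [0.066  0.0664 0.0662] 62.834324239127646
bolt [ 0.5765 -0.0999  0.031 ] [ 0.559  -0.1387  0.029 ] 0.04262559286099935 65.71248994589592
sc seats [array([ 0.6007, -0.0619]), array([ 0.5659, -0.1219]), array([ 0.5384, -0.1792]), array([ 0.5085, -0.2379])]
sc div [array([0.5166, 0.0228]), array([ 0.4842, -0.0332]), array([ 0.4526, -0.0899]), array([ 0.418 , -0.1466]), array([ 0.3843, -0.2045])]
box [0.6702 0.0287] 0.11 [184.4241 104.4519]
box [0.451  0.1569] 0.10400000000000001 [130.4648 221.6143]
vise [ 0.3968 -0.2371  0.05  ] [334.2816 223.5061]
vise [ 0.3769 -0.2438  0.08  ] [342.2518 231.1873]
vise [ 0.357  -0.2506  0.11  ] [350.9092 239.5307]
vise [ 0.3372 -0.2574  0.14  ] [360.3468 248.6259]
vise [ 0.3173 -0.2641  0.17  ] [370.6749 258.5794]
```

View pics/z1.png

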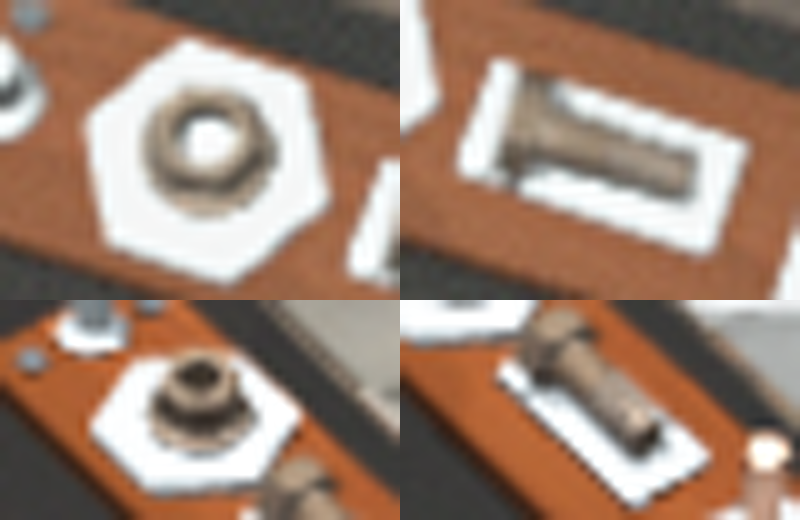

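The build bays fit at yaw 60.1° with 66 mm spacing, and the bolt's yaw is about 66° with its head toward the post. The toolbox is about 0.11 m high and clear of the work. I'll start with the bush.

carry_out([
  [[1, 0.021, -0.0531, 0.002, -0.1174], [1, 0.021, -0.0531, 0.002, -0.1174], [1, 0.021, -0.0531, 0.002, -0.1174], [1, 0.021, -0.0531, 0.002, -0.1174], [1, 0.021, -0.0531, 0.002, -0.1174]],
], squeeze=25)

```text
time: 2.22
ee_pos: [0.3199, 0.2392, 0.2327]
ee_rot: [[-0.548, 0.837, 0.001], [0.837, 0.548, 0.0], [-0.0, 0.001, -1.0]]
contact_force: [0.6, -0.1, 0.3]
opening: 0.0942
finger_force: 0.0
```

carry_out([
  [[1, 0.021, -0.0531, 0.002, -0.1174], [1, 0.021, -0.0531, 0.002, -0.1174], [1, 0.021, -0.0531, 0.002, -0.1174], [1, 0.021, -0.0531, 0.002, -0.1174], [1, 0.021, -0.0531, 0.002, -0.1174]],
])

```text
time: 2.85
ee_pos: [0.425, -0.0265, 0.2428]
ee_rot: [[0.008, 1.0, 0.001], [1.0, -0.008, -0.0], [-0.0, 0.001, -1.0]]
contact_force: [1.4, 0.1, -0.3]
opening: 0.0939
finger_force: 0.0
```

carry_out([
  [[1, 0.021, -0.0531, 0.002, -0.1174], [1, 0.021, -0.0531, 0.002, -0.1174], [1, 0.021, -0.0531, 0.002, -0.1174], [1, 0.021, -0.0531, 0.002, -0.1174], [1, 0, 0, 0, 0]],
])

```text
time: 3.48
ee_pos: [0.5088, -0.2398, 0.2494]
ee_rot: [[0.46, 0.888, -0.001], [0.888, -0.46, 0.0], [-0.0, -0.001, -1.0]]
contact_force: [-0.7, 1.1, 0.3]
opening: 0.0937
finger_force: 0.0
```

carry_out([
  [[1, 0, 0, -0.055, 0], [1, 0, 0, -0.055, 0], [1, 0, 0, -0.05, 0], [1, 0, 0, -0.038, 0], [1, 0, 0, 0, 0]],
])

```text
time: 4.1
ee_pos: [0.5073, -0.2356, 0.0506]
ee_rot: [[0.455, 0.89, -0.004], [0.89, -0.455, 0.002], [0.0, -0.005, -1.0]]
contact_force: [-0.4, 0.2, 0.2]
opening: 0.094
finger_force: 0.0
```

carry_out([
  [[0, 0, 0, 0, 0], [0, 0, 0, 0, 0], [0, 0, 0, 0, 0], [0, 0, 0, 0, 0], [0, 0, 0, 0, 0]],
])

```text
time: 4.72
ee_pos: [0.5086, -0.237, 0.0526]
ee_rot: [[0.456, 0.89, 0.0], [0.89, -0.456, -0.0], [-0.0, 0.0, -1.0]]
contact_force: [0.7, 0.0, -0.2]
opening: 0.0475
finger_force: 0.0
```

carry_out([
  [[0, 0, 0, 0, 0], [0, 0, 0, 0, 0], [0, 0, 0, 0, 0], [0, 0, 0, 0.02, 0], [0, 0, 0, 0.045, 0]],
])

```text
time: 5.35
ee_pos: [0.5077, -0.2365, 0.1165]
ee_rot: [[0.456, 0.89, -0.004], [0.89, -0.456, 0.002], [0.0, -0.004, -1.0]]
contact_force: [0.1, -1.6, -0.4]
opening: 0.0275
finger_force: 24.8
```

carry_out([
  [[0, -0.0017, 0.0585, 0.003, -0.012], [0, -0.0017, 0.0585, 0, -0.012], [0, -0.0017, 0.0585, 0, -0.012], [0, -0.0017, 0.0587, 0, -0.012], [0, 0, 0, -0.03, 0]],
])

```text
time: 5.98
ee_pos: [0.5027, 0.0005, 0.0918]
ee_rot: [[0.495, 0.869, 0.004], [0.869, -0.495, 0.0], [0.002, 0.003, -1.0]]
contact_force: [-0.1, -1.4, -0.9]
opening: 0.0279
finger_force: 24.8
```

carry_out([
  [[0, 0, 0, -0.03, 0], [0, 0, 0, -0.008, 0], [0, 0, 0, -0.003, 0], [0, 0, 0, 0, 0], [0, 0, 0, 0, 0]],
])

```text
time: 6.6
ee_pos: [0.5022, -0.0029, 0.0502]
ee_rot: [[0.498, 0.867, 0.001], [0.867, -0.498, -0.0], [0.001, 0.001, -1.0]]
contact_force: [-0.1, -0.1, -1.1]
opening: 0.0278
finger_force: 24.8
```

```bash
cat > look.py <<'E'
from h import *
import sys
i,*ls=sys.argv[1:]
s=observe(); print(s["time"],s["ee_pos"],s["contact_force"],s["opening"])
fr=[]
for n in ("top","scene"):
    c=capture(n); 
    for l in ls:
        for d in pinpoint(n,l)[:1]: print(n,l,round(d["conf"],2),w(c,d["xyz"]))
    x,y=(170,105) if n=="top" else (190,135)
    fr.append(cv2.resize(c["frame"][y:y+120,x:x+180],(400,267) if 0 else None,fx=2.2,fy=2.2,interpolation=cv2.INTER_CUBIC))
cv2.imwrite(f"pics/{i}.png",np.hstack(fr))
E
python3 look.py p1 bush
```

```text
6.6 [ 0.5022 -0.0029  0.0502] [-0.1084 -0.1372 -1.1179] 0.027782750346435365
scene bush 0.44 [ 0.4984 -0.0056  0.0221]
```

View pics/p1.png

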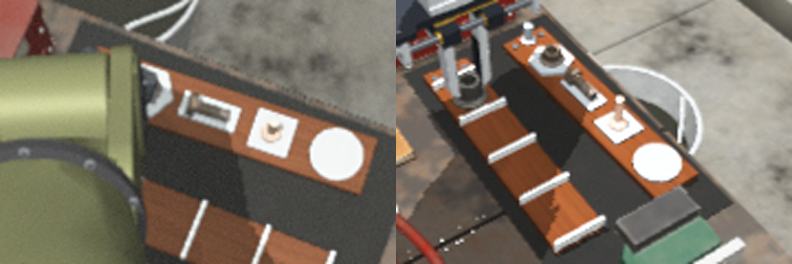

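The right half shows the bush held in the bay nearest the build post, at about (470,90). I'll lower it the last 2 mm and release.

carry_out([
  [[0, 0, 0, -0.0015, 0], [0, 0, 0, -0.001, 0], [0, 0, 0, 0, 0], [0.6, 0, 0, 0, 0], [0.6, 0, 0, 0, 0]],
])

```text
time: 7.42
ee_pos: [0.5018, -0.0028, 0.0469]
ee_rot: [[0.498, 0.867, -0.0], [0.867, -0.498, -0.0], [-0.0, -0.0, -1.0]]
contact_force: [0.5, 0.9, 0.2]
opening: 0.0443
finger_force: 0.0
```

carry_out([
  [[0.6, 0, 0, 0, 0], [0.6, 0, 0, 0.015, 0], [0.6, 0, 0, 0.04, 0], [0.6, 0, 0, 0.03, 0], [0.6, 0.0125, -0.059, 0, 0.01]],
])

```text
time: 8.05
ee_pos: [0.5156, -0.0604, 0.1356]
ee_rot: [[0.485, 0.874, 0.005], [0.874, -0.485, -0.001], [0.002, 0.005, -1.0]]
contact_force: [1.0, 0.4, -0.7]
opening: 0.0565
finger_force: 0.0
```

carry_out([
  [[0.6, 0.012, -0.0585, 0, 0.01], [0.6, 0.012, -0.0585, 0, 0.01], [0.5, 0, 0, -0.03, 0], [0.5, 0, 0, -0.035, 0], [0.4, 0, 0, -0.0125, 0]],
], squeeze=15)

```text
time: 8.68
ee_pos: [0.5377, -0.1787, 0.0536]
ee_rot: [[0.472, 0.881, -0.002], [0.882, -0.472, 0.001], [-0.0, -0.002, -1.0]]
contact_force: [-0.6, -1.4, 0.3]
opening: 0.0402
finger_force: 0.0
```

carry_out([
  [[0, 0, 0, 0, 0], [0, 0, 0, 0, 0], [0, 0, 0, 0, 0], [0, 0, 0, 0, 0], [0, 0, 0, 0, 0]],
])

```text
time: 9.3
ee_pos: [0.5388, -0.179, 0.0554]
ee_rot: [[0.472, 0.882, 0.001], [0.882, -0.472, -0.001], [0.0, 0.002, -1.0]]
contact_force: [-0.2, 0.6, 6.1]
opening: 0.0094
finger_force: 15.0
```

carry_out([
  [[0, 0, 0, 0.02, 0], [0, 0, 0, 0.05, 0], [0, 0, 0, 0.01, 0], [0, 0, 0, 0, 0], [0, 0, 0, 0, 0]],
])

```text
time: 9.93
ee_pos: [0.5377, -0.1786, 0.133]
ee_rot: [[0.472, 0.882, -0.002], [0.882, -0.472, 0.001], [-0.0, -0.002, -1.0]]
contact_force: [0.4, -0.1, -0.3]
opening: 0.0095
finger_force: 15.0
```

```bash
python3 look.py p2 rivet bush; python3 - <<'E'
import cv2
f=cv2.imread("pics/p2.png"); cv2.imwrite("pics/p2b.png",f)
E
```

```text
9.925 [ 0.5377 -0.1786  0.133 ] [ 0.381  -0.1393 -0.3217] 0.009456142028815298
top bush 0.64 [ 0.5036 -0.0027  0.0161]
scene rivet 0.47 [ 0.5394 -0.1759  0.0963]
scene bush 0.77 [ 0.5022 -0.0039  0.016 ]
```

View pics/p2.png

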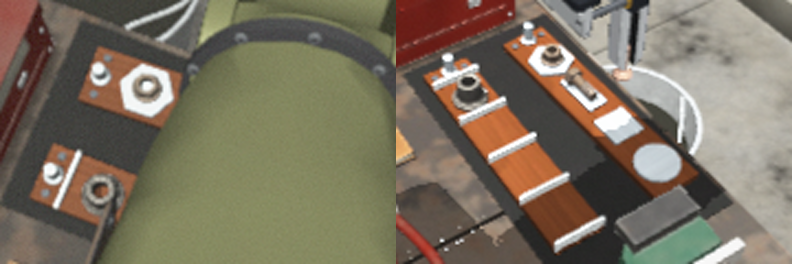

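carry_out([
  [[0, -0.0231, 0.0396, 0, -0.01], [0, -0.0231, 0.0396, 0, -0.01], [0, -0.0232, 0.0396, 0, -0.01], [0, 0, 0, -0.05, 0], [0, 0, 0, -0.026, 0]],
])

```text
time: 10.85
ee_pos: [0.4681, -0.0594, 0.0569]
ee_rot: [[0.498, 0.867, -0.001], [0.867, -0.498, 0.0], [-0.0, -0.001, -1.0]]
contact_force: [-0.6, 0.4, -0.4]
opening: 0.0094
finger_force: 15.0
```

carry_out([
  [[0, 0, 0, -0.003, 0], [0, 0, 0, -0.002, 0], [0, 0, 0, -0.0015, 0], [0, 0, 0, 0, 0], [0, 0, 0, 0, 0]],
])

```text
time: 11.48
ee_pos: [0.4691, -0.0601, 0.0523]
ee_rot: [[0.498, 0.867, 0.001], [0.867, -0.498, -0.0], [0.0, 0.001, -1.0]]
contact_force: [0.4, 0.7, -0.1]
opening: 0.0094
finger_force: 15.0
```

carry_out([
  [[0, 0, 0, -0.001, 0], [0, 0, 0, 0, 0], [0, 0, 0, -0.0005, 0], [0, 0, 0, 0, 0], [0, 0, 0, 0, 0]],
])

```text
time: 12.1
ee_pos: [0.4689, -0.06, 0.0505]
ee_rot: [[0.498, 0.867, 0.0], [0.867, -0.498, -0.0], [0.0, 0.0, -1.0]]
contact_force: [-1.0, -0.0, 1.2]
opening: 0.0097
finger_force: 15.0
```

carry_out([
  [[0, 0, 0, -0.0005, 0], [0, 0, 0, 0, 0], [0.2, 0, 0, 0, 0], [0.4, 0, 0, 0, 0], [0.5, 0, 0, 0, 0]],
])

```text
time: 12.72
ee_pos: [0.4688, -0.06, 0.0498]
ee_rot: [[0.498, 0.867, -0.0], [0.867, -0.498, 0.0], [-0.0, -0.0, -1.0]]
contact_force: [0.7, -0.2, 0.2]
opening: 0.0353
finger_force: 0.0
```

carry_out([
  [[0.5, 0, 0, 0, 0], [0.5, 0, 0, 0.015, 0], [0.5, 0, 0, 0.045, 0], [0.5, 0.02, -0.012, 0.025, 0.021], [0.5, 0.039, -0.024, 0, 0.042]],
])

```text
time: 13.35
ee_pos: [0.5294, -0.0962, 0.1388]
ee_rot: [[0.441, 0.898, 0.005], [0.898, -0.441, -0.001], [0.001, 0.005, -1.0]]
contact_force: [0.4, -0.4, 0.0]
opening: 0.047
finger_force: 0.0
```

carry_out([
  [[0.5, 0.0412, -0.0226, 0, 0.038], [0.5, 0, 0, -0.05, 0], [0.5, 0, 0, -0.035, 0], [0.5, 0, 0, -0.0085, 0], [0.3, 0, 0, 0, 0]],
], squeeze=25)

```text
time: 13.98
ee_pos: [0.5695, -0.1187, 0.0426]
ee_rot: [[0.408, 0.913, 0.001], [0.913, -0.408, -0.0], [0.0, 0.001, -1.0]]
contact_force: [0.7, -0.3, -0.4]
opening: 0.0403
finger_force: 0.0
```

carry_out([
  [[0, 0, 0, 0, 0], [0, 0, 0, 0, 0], [0, 0, 0, 0, 0], [0, 0, 0, 0, 0], [0, 0, 0, 0, 0]],
])

```text
time: 14.6
ee_pos: [0.5693, -0.1186, 0.0421]
ee_rot: [[0.408, 0.913, 0.001], [0.913, -0.408, -0.0], [0.0, 0.001, -1.0]]
contact_force: [-1.8, 0.9, 7.0]
opening: 0.0126
finger_force: 25.0
```

carry_out([
  [[0, 0, 0, 0.01, 0], [0, 0, 0, 0.04, 0], [0, 0, 0, 0.04, 0], [0, 0, 0, 0, 0], [0, 0, 0, 0, 0]],
])

```text
time: 15.22
ee_pos: [0.5687, -0.1185, 0.1309]
ee_rot: [[0.408, 0.913, -0.001], [0.913, -0.408, 0.0], [-0.0, -0.001, -1.0]]
contact_force: [-0.3, -0.7, -1.9]
opening: 0.0129
finger_force: 25.0
```

```bash
python3 look.py p3 rivet bolt
```

```text
15.225 [ 0.5687 -0.1185  0.1309] [-0.3345 -0.743  -1.8879] 0.012862094714642353
scene rivet 0.52 [ 0.4721 -0.0593  0.0178]
scene bolt 0.39 [ 0.5687 -0.117   0.1104]
```

View pics/p3.png

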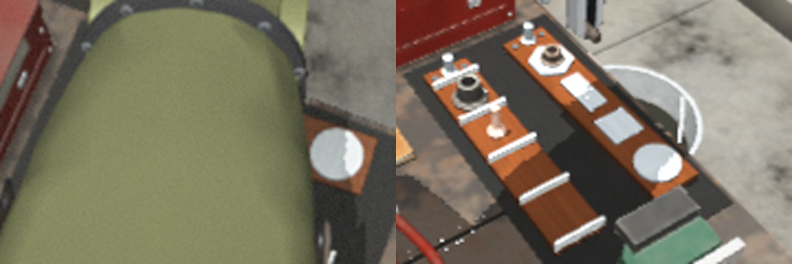

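carry_out([
  [[0, -0.0442, 0.0008, 0, -0.035], [0, -0.0442, 0.0008, 0, -0.035], [0, -0.0443, 0.0007, 0, -0.035], [0, 0, 0, -0.05, 0], [0, 0, 0, -0.04, 0]],
])

```text
time: 16.15
ee_pos: [0.4361, -0.1164, 0.0406]
ee_rot: [[0.502, 0.865, 0.001], [0.865, -0.502, -0.0], [0.0, 0.001, -1.0]]
contact_force: [0.7, 0.1, -0.2]
opening: 0.0126
finger_force: 25.0
```

carry_out([
  [[0, 0, 0, -0.002, 0], [0, 0, 0, -0.001, 0], [0, 0, 0, 0, 0], [0, 0, 0, -0.001, 0], [0, 0, 0, 0, 0]],
])

```text
time: 16.77
ee_pos: [0.4365, -0.1163, 0.0378]
ee_rot: [[0.502, 0.865, 0.001], [0.865, -0.502, -0.0], [0.0, 0.001, -1.0]]
contact_force: [-1.0, -0.9, -1.5]
opening: 0.0132
finger_force: 25.0
```

carry_out([
  [[0, 0, 0, -0.0005, 0], [0, 0, 0, -0.0005, 0], [0, 0, 0, 0, 0], [0, 0, 0, 0, 0], [0, 0, 0, 0, 0]],
])

```text
time: 17.4
ee_pos: [0.4364, -0.1163, 0.0365]
ee_rot: [[0.502, 0.865, 0.0], [0.865, -0.502, -0.0], [-0.0, 0.0, -1.0]]
contact_force: [-0.6, 0.7, 0.6]
opening: 0.0128
finger_force: 25.0
```

carry_out([
  [[0, 0, 0, -0.0005, 0], [0, 0, 0, 0, 0], [0.2, 0, 0, 0, 0], [0.4, 0, 0, 0, 0], [0.5, 0, 0, 0, 0]],
])

```text
time: 18.02
ee_pos: [0.4364, -0.1163, 0.0359]
ee_rot: [[0.502, 0.865, -0.0], [0.865, -0.502, 0.0], [0.0, -0.0, -1.0]]
contact_force: [0.0, 0.9, -0.3]
opening: 0.0355
finger_force: 0.0
```

carry_out([
  [[0.5, 0, 0, 0, 0], [0.5, 0, 0, 0.02, 0], [0.5, 0, 0, 0.045, 0], [0.5, 0.03, 0.01, 0.03, 0.02], [0.5, 0.05, 0.016, 0, 0.02]],
])

```text
time: 18.65
ee_pos: [0.5181, -0.0906, 0.1339]
ee_rot: [[0.467, 0.884, 0.005], [0.884, -0.467, -0.001], [0.001, 0.005, -1.0]]
contact_force: [0.2, 0.2, -0.2]
opening: 0.047
finger_force: 0.0
```

```bash
python3 look.py p4 rivet bolt flange_nut bush
```

```text
18.65 [ 0.5181 -0.0906  0.1339] [ 0.2261  0.1858 -0.2287] 0.04701147901109085
scene rivet 0.59 [ 0.4724 -0.0553  0.0168]
scene bolt 0.69 [ 0.4387 -0.1156  0.0158]
scene flange_nut 0.59 [ 0.6045 -0.0626  0.0191]
scene bush 0.46 [ 0.5021 -0.0047  0.0162]
```

View pics/p4.png

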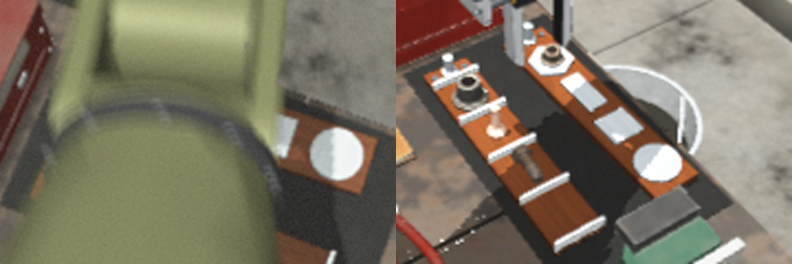

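carry_out([
  [[0.5, 0.0417, 0.0144, 0, 0], [0.5, 0.0418, 0.0144, 0, 0], [0.5, 0, 0, -0.05, 0], [0.5, 0, 0, -0.03, 0], [0.5, 0, 0, -0.0085, 0]],
], squeeze=20)

```text
time: 19.77
ee_pos: [0.5989, -0.0616, 0.0408]
ee_rot: [[0.467, 0.884, -0.003], [0.884, -0.467, 0.0], [-0.001, -0.003, -1.0]]
contact_force: [0.6, -0.8, -0.1]
opening: 0.0469
finger_force: 0.0
```

carry_out([
  [[0, 0, 0, 0, 0], [0, 0, 0, 0, 0], [0, 0, 0, 0, 0], [0, 0, 0, 0, 0], [0, 0, 0, 0, 0]],
])

```text
time: 20.4
ee_pos: [0.6005, -0.0616, 0.0437]
ee_rot: [[0.467, 0.884, 0.002], [0.884, -0.467, -0.0], [0.001, 0.002, -1.0]]
contact_force: [-1.6, -1.1, 6.7]
opening: 0.0217
finger_force: 20.0
```

carry_out([
  [[0, 0, 0, 0, 0], [0, 0, 0, 0, 0], [0, 0, 0, 0, 0]],
])

```text
time: 20.78
ee_pos: [0.6005, -0.0616, 0.0437]
ee_rot: [[0.467, 0.884, 0.002], [0.884, -0.467, -0.0], [0.001, 0.002, -1.0]]
contact_force: [-0.6, -0.1, 6.7]
opening: 0.0221
finger_force: 20.0
```

carry_out([
  [[0, 0, 0, 0.01, 0], [0, 0, 0, 0.04, 0], [0, 0, 0, 0.04, 0], [0, 0, 0, 0, 0], [0, 0, 0, 0, 0]],
])

```text
time: 21.4
ee_pos: [0.5995, -0.0614, 0.132]
ee_rot: [[0.467, 0.884, -0.001], [0.884, -0.467, 0.0], [-0.0, -0.001, -1.0]]
contact_force: [0.5, 0.2, -0.8]
opening: 0.0218
finger_force: 20.0
```

```bash
python3 look.py p5 flange_nut
```

```text
21.4 [ 0.5995 -0.0614  0.132 ] [ 0.5018  0.1778 -0.8042] 0.021825999759908243
scene flange_nut 0.59 [ 0.6025 -0.0629  0.1099]
```

View pics/p5.png

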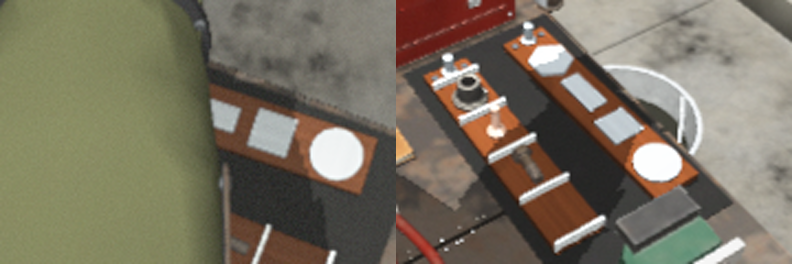

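carry_out([
  [[0, -0.0492, -0.0282, 0, -0.01], [0, -0.0492, -0.0282, 0, -0.01], [0, -0.0492, -0.0282, 0, -0.01], [0, -0.0493, -0.0283, 0, -0.01], [0, 0, 0, -0.04, 0]],
])

```text
time: 22.22
ee_pos: [0.4021, -0.1763, 0.094]
ee_rot: [[0.505, 0.863, 0.004], [0.863, -0.505, -0.003], [-0.0, 0.005, -1.0]]
contact_force: [0.5, -0.6, -1.3]
opening: 0.0218
finger_force: 20.0
```

carry_out([
  [[0, 0, 0, -0.04, 0], [0, 0, 0, -0.01, 0], [0, 0, 0, -0.002, 0], [0, 0, 0, -0.001, 0], [0, 0, 0, 0, 0]],
])

```text
time: 22.85
ee_pos: [0.4035, -0.1746, 0.0403]
ee_rot: [[0.502, 0.865, 0.001], [0.865, -0.502, -0.001], [0.0, 0.001, -1.0]]
contact_force: [0.2, -1.0, -0.1]
opening: 0.0218
finger_force: 20.0
```

carry_out([
  [[0, 0, 0, -0.0005, 0], [0, 0, 0, 0, 0], [0, 0, 0, 0, 0]],
])

```text
time: 23.22
ee_pos: [0.403, -0.1744, 0.039]
ee_rot: [[0.502, 0.865, 0.0], [0.865, -0.502, -0.0], [-0.0, 0.0, -1.0]]
contact_force: [-0.1, -0.5, -0.9]
opening: 0.0216
finger_force: 20.0
```

carry_out([
  [[0, 0, 0, -0.0005, 0], [0, 0, 0, 0, 0], [0, 0, 0, -0.0005, 0], [0, 0, 0, 0, 0], [0, 0, 0, 0, 0]],
])

```text
time: 23.85
ee_pos: [0.4031, -0.1744, 0.0386]
ee_rot: [[0.502, 0.865, 0.0], [0.865, -0.502, -0.0], [0.0, 0.0, -1.0]]
contact_force: [-4.8, 3.6, 13.0]
opening: 0.0218
finger_force: 20.0
```

Contact with the board. I'll release, back off upward and move away for a clear view.

carry_out([
  [[0.2, 0, 0, 0, 0], [0.4, 0, 0, 0, 0], [0.5, 0, 0, 0, 0], [0.5, 0, 0, 0, 0], [0.5, 0, 0, 0.03, 0]],
])

```text
time: 24.48
ee_pos: [0.402, -0.1739, 0.0669]
ee_rot: [[0.502, 0.865, -0.003], [0.865, -0.502, 0.002], [-0.0, -0.004, -1.0]]
contact_force: [-0.2, -0.2, 0.2]
opening: 0.0468
finger_force: 0.0
```

carry_out([
  [[0.5, 0, 0, 0.06, 0], [0.5, 0, 0, 0.06, 0], [0.5, 0, 0, 0.06, 0], [0.5, -0.04, 0.04, 0, 0], [0.5, -0.03, 0.05, 0, 0]],
])

```text
time: 25.1
ee_pos: [0.3319, -0.0838, 0.2481]
ee_rot: [[0.503, 0.864, 0.001], [0.864, -0.503, -0.0], [0.0, 0.001, -1.0]]
contact_force: [0.8, 1.9, 0.7]
opening: 0.047
finger_force: 0.0
```

carry_out([
  [[0.5, -0.02, 0.055, 0, 0], [0.5, 0, 0.06, 0, 0], [0.5, 0, 0.06, 0, 0], [0.5, 0, 0.06, 0, 0], [0.5, 0, 0.06, 0, 0]],
])

```text
time: 25.72
ee_pos: [0.3124, 0.2127, 0.2482]
ee_rot: [[0.501, 0.865, 0.001], [0.865, -0.501, 0.0], [0.001, 0.001, -1.0]]
contact_force: [1.1, -1.2, 0.5]
opening: 0.047
finger_force: 0.0
```

```bash
python3 look.py p6 rivet bolt flange_nut bush; python3 - <<'E'
from h import *
c=capture("top"); o=np.array([.4523,-.0888]); yb=np.deg2rad(60.06)
e=np.array([np.cos(yb),np.sin(yb)])
b=cv2.resize(c["frame"][150:260,170:340],None,fx=4.6,fy=4.6,interpolation=cv2.INTER_CUBIC)
cv2.imwrite("pics/fin.png",b)
E
```

```text
25.725 [0.3124 0.2127 0.2482] [ 1.0594 -1.2272  0.4877] 0.046973711588061885
top rivet 0.59 [ 0.4708 -0.0582  0.0201]
top flange_nut 0.43 [ 0.4018 -0.179   0.0191]
top bush 0.52 [ 0.4997 -0.0034  0.0167]
scene rivet 0.54 [ 0.4771 -0.0559  0.0162]
scene bolt 0.62 [ 0.4394 -0.1156  0.0169]
scene flange_nut 0.44 [ 0.407  -0.178   0.0171]
scene bush 0.79 [ 0.5016 -0.0038  0.0182]
```

View pics/fin.png

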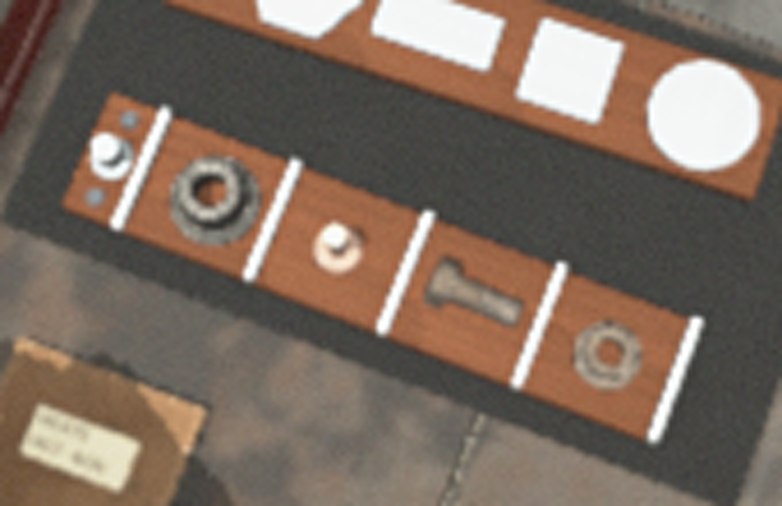

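View pics/p6.png

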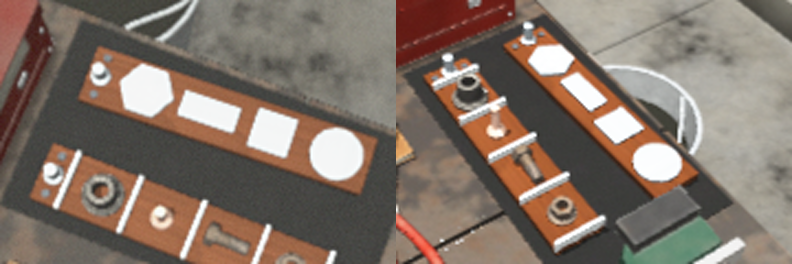

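The final pictures show the bush (213,200), rivet (337,247), bolt (472,290) and nut (608,353). Each is centred between its dividers, the right way up and clear of the arm.

```bash
python3 -c "from bench import *; print(sign_off())"
```

```text
the job is handed in; nothing more can be done
None
```

The job is handed in: from the build rack's post outward the bays hold the bush, rivet, bolt and flange nut, each near the middle of its bay and the right way up, finished at about 26 s of the 88 s allowed.

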